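# Seat and clamp a brake caliper before packing

## Robot

A 7-joint arm with a two-finger parallel gripper is mounted at the origin on the work surface. World frame = base frame: x ahead of the robot, y to its left, z up, the work surface at z = 0. Lengths are in mm, angles in rad, forces in N, time in s.
With the tool pointing down it reaches from about 400 to 875 mm from the base axis. Payload 4.4 kg.
Tool frame: the origin (TCP) lies on the centre line of the jaws, within the pads' length; the fingertips stand 8 mm ahead of it and the grasp point (between the pads) lies 11 mm behind it; x points along the fingers, z is the direction in which the jaws open and shut, and the axes are right-handed (so a half turn about x gives the same grasp; the last joint's range is limited). The gripper opens to 85 mm and grips with 20 to 120 N. Pads are 22 mm wide; open, the fingers measure 114 mm over their backs; the gripper's body (76 mm by 85 mm) begins 54 mm behind the grasp point. The pads swing forward as they close: fully open they stand 13 mm farther back than shut.
Start: joints at [-1.395, 0.628, 0.038, 1.517, -0.027, 0.996, -0.02], TCP at [155.618, 631.111, 239.313] pointing down, gripper open.
Joint ranges: [-3.06, 3.06], [-0.37, 2.12], [-1.25, 1.32], [0.18, 2.47], [-1.1, 4.24], [0.23, 1.98], [-2.94, 2.94]. Speed limits (rad/s): [2.57, 2.57, 3.14, 3.14, 3.14, 3.14, 3.14].

## Interface

Orientations are given as [roll, pitch, yaw] about the fixed x, y, z axes, in that order (R = Rz(yaw) Ry(pitch) Rx(roll)).
In Python, from cell import ctrl, get_image, camera_params gives the robot as it stands. The module is installed in compiled form; this text tells all that it offers.
- The arm moves only by the shell command python3 -m handwheel 'ROWS'. ROWS is text: rows parted by semicolons, each of 7 numbers parted by spaces: the opening, from -1 (shut) to 1 (fully open), then the shift along the tool's x, y, z in mm, then the turn, a rotation vector about the tool's x, y, z in rad. In form: grip x y z wx wy wz; .... A call has 1 to 10 rows; each row shifts and turns the pose as measured when the row begins, along the tool's axes as they then stand; what a row does not reach is not made up. A row lasts 1/10 s, in which the tool goes at most 50 mm and 8.59 degrees, less where a joint would pass 70% of its speed; a pose out of reach is approached as far as the arm can. A call with a gripper value outside its range is refused whole. The fingers move at their own pace and stop on an object; the grip force is fixed at half the most. Time passes only in rows, so rows that do not move let the fingers close. It gives the time, the measured TCP pose, the force and the opening at its end, in the units of the state.
- ctrl.read_state(): the state, without advancing time (a new reading comes with each control period).
- get_image(name): name is "side" or "top" or "wrist"; returns the picture (384x512x3 uint8, blue, green, red); there is no depth.
- camera_params(name): a dict with "fx", "fy", "cx", "cy" (pixels), "eye" and "orientation" of the camera in the world. Camera axes: x right, y up, looking along -z (the intrinsics and any distortion apply to the point x, -y, -z); pixel columns grow to the right and rows downward; lengths in mm; the calibration is good to about 2 mm. A picture is of the moment at which its call begins: read the wrist's pose just before it. camera_params takes no time and is no camera call; for the wrist camera it gives the pose at the moment of the call.
- ctrl.finish_job(): hands the job in, once; it reports no verdict.
The state is a dict: "clock": time; "qpos": joint angles; "qd": joint speeds; "tau": joint torques, N m; "eef_pos": TCP position; "tool_rot": TCP orientation; "force": force on the tool from outside, world axes, zero at the start; "torque": the same for the moment, N m; "width": finger opening in mm.
Only numpy, scipy, OpenCV 4.12 (cv2) and the standard library are available. Lean on these libraries where they do the work, as an engineer would, in place of code of your own. Each camera call takes 0.05 s, during which the arm holds its last target.

## Task

Push the brake caliper along its guide rails until it is fully home against the end stop, then push the red clamp handle over past its centre so that it snaps shut and the rubber pad holds the caliper down. Just push with the fingertips; do not lift or tip the caliper, and leave the jar, the carton and the bearing ring where they are.

Things in the scene. Friction and masses are not known exactly. Their poses are not given: they have to be found in the camera images.
- nest: blue fixture plate fixed to the bench, 12 mm thick, spanning x -130..90, y -70..130 mm from its origin, which lies on the bench below the centre of a caliper that is home. x runs along the rails to the end stop (home direction), y from the rails to the clamp, z up. Two steel rails, 69 mm apart inside, span x -50..55 mm, tops 26 mm above the bench.
- stop_face (a point): centre of the dark steel end stop's face, 55 mm along the fixture's x from its origin, 27 mm above the bench; the stop is 86 mm wide, its top 42 mm above the bench
- caliper_mid (a point): centre of the loose aluminium caliper's casting (110 mm along x, 66 wide, 36 high, about 0.8 kg), 18 mm above its underside, 30 mm above the bench. Axes as the fixture's. On top: two caps to 48 mm high at x -26, a boss 42 mm high at x +25; side lugs to y +-49 at x -34. It starts 25 to 55 mm short of home between the rails (2 mm play each side). Home: x = 0, y = 0 of the fixture.
- caliper_end (a point): centre of the caliper's flat near end, the face to push, 55 mm towards -x from caliper_mid; 66 mm wide, 12 to 48 mm above the bench. It slides with a friction of some 3 to 10 N.
- clamp_pivot (a point): pivot of the toggle clamp, 25 mm along x and 75 mm along y from the fixture's origin, 72 mm above the bench; axis along the fixture's x. Its steel bracket spans x 3..47, y 60..106 mm of the fixture, to 82 mm above the bench. The open clamp's arm, 80 mm long, points up and over towards -y, 57 degrees above level.
- clamp (a joint): clamp angle, rad: 0 = open (arm raised, handle leaning out to the fixture's +y), about 1.0 = snapped shut (arm level, pad on the caliper's boss), limit 1.03. A spring drives it to the nearer end: past about 0.5 it snaps shut by itself, before that it springs back open.
- clamp_knob (a point): end of the red handle grip (round, 18 mm thick, the last 65 mm of the handle), 110 mm from the pivot. Open: x 25, y 148 mm of the fixture, 154 mm above the bench, the handle 48 degrees above level. Shutting, it swings towards the fixture's -y and ends at y 46 mm, 178 mm above the bench. Pushed level near its end it takes about 4 to 8 N.
- jar_mid (a point): bystander: small jar with a yellow lid, 52 mm across, 75 mm high; the point is at half its height
- carton_mid (a point): bystander: small cardboard carton 50 x 60 x 70 mm; the point is at half its height
- bearing_mid (a point): bystander: steel bearing ring, 60 mm across, 35 mm high; the point is at half its height
Things that resemble listed ones, but are neither listed nor needed, are in the scene too. Of the things like the part that bears caliper_mid, leave any that is orange; of the rest the smaller one is meant.

How it is judged:
By the outcome, as a careful person would: the job done as asked, in the order asked, and still so for the second after the job is handed in, with the robot touching nothing.
It also fails if it takes over 48 s, if anything falls off the work surface, if the arm or the gripper's body presses on something with over 40 N, if the wrist force passes 120 N, or if a joint passes its speed limit or range.

## Working session

There is one attempt and no reset: what is moved stays moved. The work goes in short steps, Python scripts to look and compute and a shell command to move; the robot and the scene stay as the last step left them, time stands still between calls to the robot, and variables do not carry over. Pictures are saved under pics/ and viewed, and the job is handed in when it is done.

```bash
mkdir -p pics
python3 - <<'E'
from cell import ctrl,get_image,camera_params
import cv2
print(ctrl.read_state())
for n in("side","top","wrist"):
    print(n,camera_params(n)); cv2.imwrite(f"pics/{n}0.png",get_image(n))
E
```

```text
{'clock': 0.0, 'qpos': array([-1.39476466,  0.62931956,  0.03839333,  1.51839403, -0.02703097,
        0.99626031, -0.01998576]), 'qd': array([ 0.00064116,  0.00038381, -0.00048313, -0.00049762,  0.00064084,
       -0.00033992, -0.0015405 ]), 'tau': array([-4.27034720e-04, -5.63409162e+01,  1.22598846e+00, -1.93446028e+01,
        1.08736003e-02,  1.04648952e-02, -4.71054715e-07]), 'eef_pos': array([155.45278033, 630.50947667, 238.39704977]), 'tool_rot': array([ 3.12497948,  1.56893056, -1.82920505]), 'force': array([ 0.78363209,  0.40196508, -0.33369106]), 'torque': array([ 0.0022853 , -0.03249343,  0.02398335]), 'width': 85.48991421180985}
side {'fx': 373.40241400869525, 'fy': 373.40241400869525, 'cx': 255.47097267853127, 'cy': 186.5819201209367, 'eye': array([405.08035655, 599.09018622, 581.93083036]), 'orientation': array([ 0.99645704,  0.0071608 , -2.92371975])}
top {'fx': 478.7095990483761, 'fy': 478.7095990483761, 'cx': 254.40518111765886, 'cy': 184.49039917592356, 'eye': array([394.04285333, -72.16997948, 984.6155035 ]), 'orientation': array([ 0.16806998, -0.01105458, -1.59252786])}
wrist {'fx': 266.9747785269066, 'fy': 266.9747785269066, 'cx': 256.51314677280743, 'cy': 189.09444674155043, 'eye': array([ 73.05726558, 651.8760339 , 373.44291411]), 'orientation': array([-3.34532973e-01,  1.14806366e-03,  1.32839517e+00])}
```

View pics/side0.png

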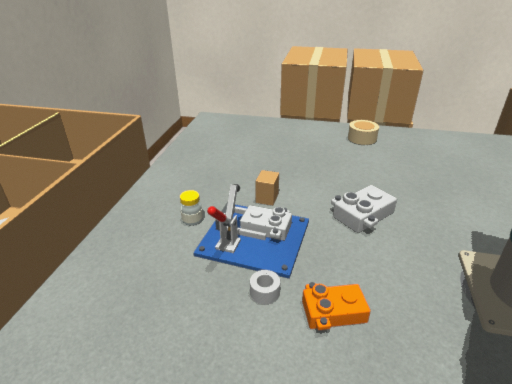

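View pics/top0.png

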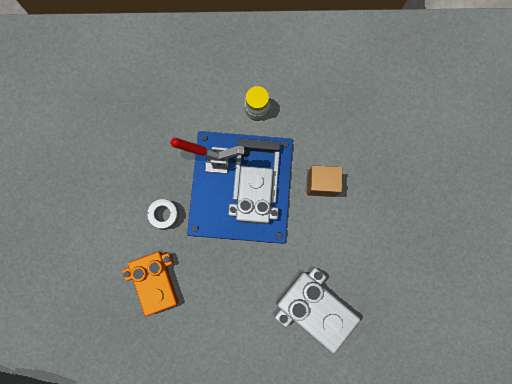

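View pics/wrist0.png

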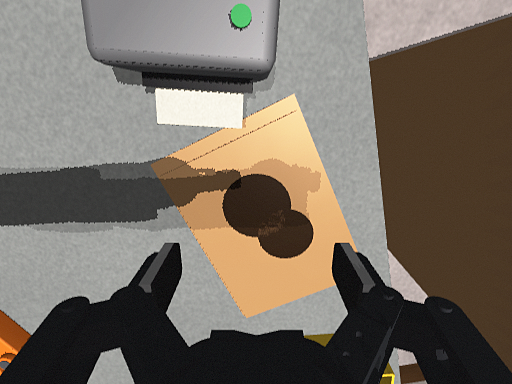

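Top view candidates for the caliper: silver on the blue plate (255,190), orange (152,283), and larger silver off the plate (318,310). The small silver one on the plate, between the rails, fits. I'll measure it and check it in an enlarged crop.

```bash
cat > h.py <<'E'
import numpy as np,cv2
from scipy.spatial.transform import Rotation as R
from cell import ctrl,get_image,camera_params
def rot(o): return R.from_euler('xyz',o).as_matrix()
def proj(c,P):
    P=np.atleast_2d(P); q=(P-c['eye'])@rot(c['orientation'])
    return np.c_[c['cx']+c['fx']*q[:,0]/-q[:,2], c['cy']+c['fy']*-q[:,1]/-q[:,2]]
def ray(c,uv,z):
    uv=np.atleast_2d(np.float64(uv)); d=np.c_[(uv[:,0]-c['cx'])/c['fx'],-(uv[:,1]-c['cy'])/c['fy'],-np.ones(len(uv))]@rot(c['orientation']).T
    return c['eye']+d*((z-c['eye'][2])/d[:,2])[:,None]
def fix(P,o,th): # fixture->world
    P=np.atleast_2d(P); c,s=np.cos(th),np.sin(th)
    return np.c_[o[0]+c*P[:,0]-s*P[:,1],o[1]+s*P[:,0]+c*P[:,1],P[:,2]]
E
python3 - <<'E'
from h import *
for n in("top","side"):
    im=cv2.imread(f"pics/{n}0.png"); c=camera_params(n)
    h=cv2.cvtColor(im,cv2.COLOR_BGR2HSV); m=cv2.inRange(h,(105,150,60),(125,255,255))
    k=max(cv2.findContours(m,0,2)[0],key=cv2.contourArea)
    hull=cv2.convexHull(k); 
    q=cv2.approxPolyN(hull,4).reshape(-1,2) if hasattr(cv2,'approxPolyN') else None
    print(n,q.tolist()); W=ray(c,q,12); print(W.round(1)); print('mid',W.mean(0),[np.linalg.norm(W[i]-W[i-1]).round(1) for i in range(4)])
    d=[W[i]-W[i-1] for i in range(4)]; print([np.degrees(np.arctan2(v[1],v[0])).round(2) for v in d])
im=cv2.imread("pics/top0.png"); cv2.imwrite("pics/topc.png",cv2.resize(im[120:250,150:310],None,fx=4.6,fy=4.6,interpolation=cv2.INTER_CUBIC))
im=cv2.imread("pics/side0.png"); cv2.imwrite("pics/sidec.png",cv2.resize(im[165:285,170:330],None,fx=4.6,fy=4.6,interpolation=cv2.INTER_CUBIC))
E
```

```text
top [[292, 139], [285, 243], [187, 235], [198, 131]]
[[ 654.  -167.4   12. ]
 [ 437.7 -145.7   12. ]
 [ 458.    52.    12. ]
 [ 674.9   29.3   12. ]]
mid [556.14270564 -57.94978876  12.        ] [np.float64(197.9), np.float64(217.3), np.float64(198.7), np.float64(218.2)]
[np.float64(-96.09), np.float64(174.27), np.float64(84.15), np.float64(-5.96)]
side [[289, 277], [192, 254], [214, 223], [309, 216]]
[[ 458.9   57.9   12. ]
 [ 677.1   35.3   12. ]
 [ 663.3  -79.1   12. ]
 [ 439.2 -155.3   12. ]]
mid [559.61795762 -35.29215341  12.        ] [np.float64(214.1), np.float64(219.4), np.float64(115.3), np.float64(236.7)]
[np.float64(84.71), np.float64(-5.91), np.float64(-96.91), np.float64(-161.24)]
```

View pics/topc.png

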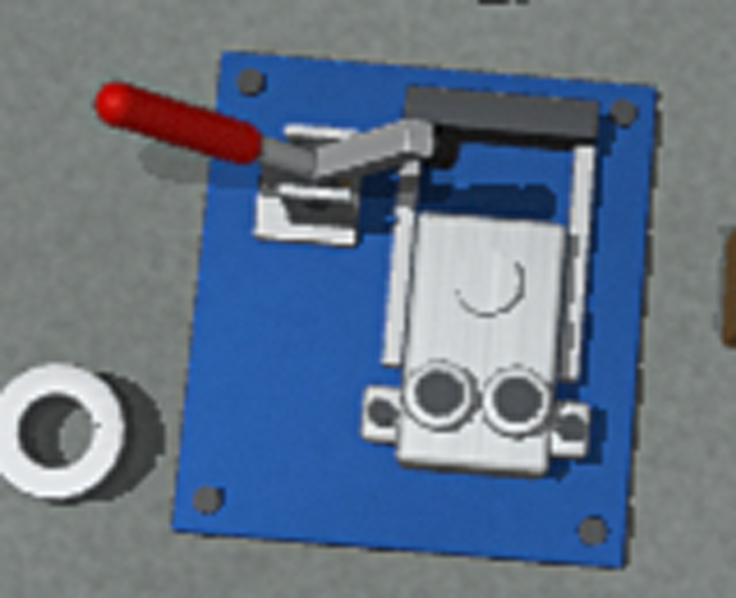

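View pics/sidec.png

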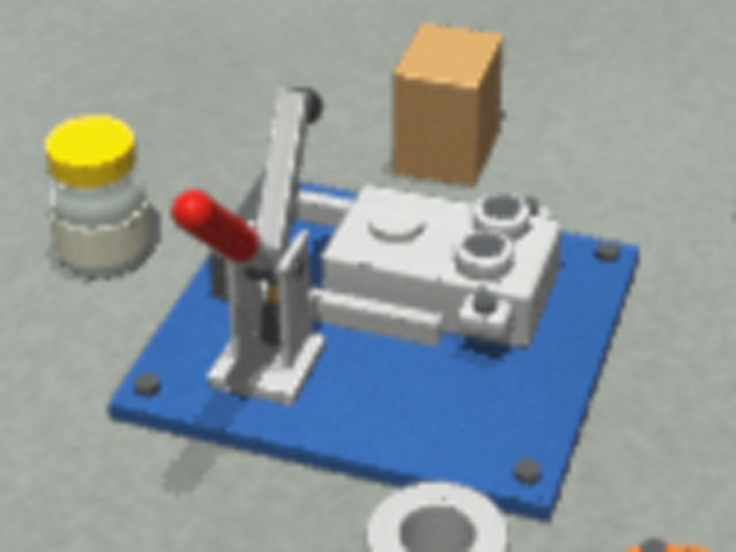

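The crops confirm it: the small silver caliper sits between the rails, near end at about (475,462) in the top crop, and the red knob is at (115,103). Now the caliper offset and tool axes.

Run:
```python
from h import *
c=camera_params("top"); th=-0.103; W=np.array([556.14,-57.95]); Rz=np.array([[np.cos(th),-np.sin(th)],[np.sin(th),np.cos(th)]])
o=W-Rz@[-20,30]; print('o',o)
f=lambda P:(P[:,:2]-o)@Rz
crop=lambda p:np.array(p)/4.6+[150,120]
print('near top edge',f(ray(c,crop([(400,458),(550,470)]),48)).round(1))
print('far top edge',f(ray(c,crop([(415,213),(562,225)]),48)).round(1))
print('stop top front',f(ray(c,crop([(408,130),(592,145)]),42)).round(1))
print('rail near ends',f(ray(c,crop([(393,365),(572,380)]),26)).round(1))
print('knob',(proj(c,fix([[25,148,154]],o,th))-[150,120])*4.6)
s=camera_params("side");print('knob side',(proj(s,fix([[25,148,154]],o,th))-[170,165])*4.6)
st=ctrl.read_state();T=rot(st['tool_rot']);print(T.round(3)); w=camera_params("wrist");print('cam in tool',T.T@(w['eye']-st['eef_pos']))
print('yaw of fixture in tool frame', T.T@np.array([np.cos(th),np.sin(th),0]))
```

```text
o [572.9494645  -89.84736515]
near top edge [[-92.9  30.2]
 [-92.7 -33.9]]
far top edge [[ 13.8  33. ]
 [ 13.9 -31. ]]
stop top front [[ 51.9  39.5]
 [ 52.  -41.7]]
rail near ends [[-50.3  37.5]
 [-50.4 -41.3]]
knob [[116.85065039 104.61464102]]
knob side [[195.87884255 211.05578181]]
[[-0.    -0.971  0.239]
 [-0.001  0.239  0.971]
 [-1.     0.    -0.001]]
cam in tool [-134.95503319   85.10021624    0.71392888]
yaw of fixture in tool frame [-1.99156757e-04 -9.90386891e-01  1.38324855e-01]
```

```bash
python3 -m handwheel '-1 0 0 0 -0.138 0 0; -1 0 -29 -32 0 0 0; -1 0 -29 -32 0 0 0; -1 0 -29 -32 0 0 0; -1 0 -29 -32 0 0 0; -1 0 -29 -32 0 0 0; -1 0 -29 -32 0 0 0; -1 0 -29 -32 0 0 0; -1 0 -29 -32 0 0 0; -1 0 -29 -32 0 0 0'
cat >> h.py <<'E'
def where():
    o=np.array([572.95,-89.85]);th=-0.103;st=ctrl.read_state();T=rot(st['tool_rot']);F=rot([0,0,th])
    p=F.T@(st['eef_pos']-np.r_[o,0]);print('t',round(st['clock'],2),'fix',p.round(1),'w',round(st['width'],1),'q',st['qpos'].round(2))
    print('F',(F.T@st['force']).round(1),'err rotvec(tool)',R.from_matrix(T.T@F@np.array([[0,-1,0],[0,0,1],[-1,0,0]])).as_rotvec().round(3))
E
python3 -c "from h import *;where()"
```

```text
clock: 1.15
eef_pos: [389.1, 313.5, 234.5]
tool_rot: [1.802, 1.566, -2.993]
force: [-0.2, -0.3, -0.4]
width: 0.2
t 1.15 fix [-224.3  382.3  234.5] w 0.2 q [-0.74  0.42  0.    1.93 -0.01  0.79  0.76]
F [-0.2 -0.4 -0.4] err rotvec(tool) [ 0.02  -0.001 -0.005]
```

```bash
python3 -m handwheel '-1 0 -9 -42 0.02 0 0; -1 0 -9 -42 0 0 0; -1 0 -9 -42 0 0 0; -1 0 -9 -42 0 0 0; -1 0 -9 -42 0 0 0; -1 0 -9 -42 0 0 0; -1 0 -9 -42 0 0 0; -1 0 -9 -42 0 0 0; -1 0 -9 -42 0 0 0; -1 0 0 0 0 0 0'
python3 -c "from h import *;where()"
```

```text
clock: 2.15
eef_pos: [434.1, -92.8, 234.6]
tool_rot: [-2.818, 1.568, -1.362]
force: [0.5, 0.1, -0.1]
width: -0.0
t 2.15 fix [-137.8  -17.2  234.6] w -0.0 q [ 0.08  0.35  0.09  2.07 -0.04  0.72  1.65]
F [ 0.5  0.2 -0.1] err rotvec(tool) [-0.012 -0.003  0.001]
```

```bash
python3 -m handwheel '-1 0 0 17 -0.012 0 0; -1 40 0 0 0 0 0; -1 40 0 0 0 0 0; -1 40 0 0 0 0 0; -1 40 0 0 0 0 0; -1 30 0 0 0 0 0; -1 8 0 0 0 0 0; -1 0 0 0 0 0 0'
python3 - <<'E'
from h import *;where()
for n in("side","top","wrist"): cv2.imwrite(f"pics/{n}1.png",get_image(n))
a=cv2.imread("pics/side1.png")[165:285,170:330]; b=cv2.imread("pics/wrist1.png")
cv2.imwrite("pics/m1.png",np.hstack([cv2.resize(a,(400,300)),cv2.resize(b,(400,300))]))
E
```

```text
clock: 2.95
eef_pos: [438.2, -56.7, 49.3]
tool_rot: [0.302, 1.555, 1.785]
force: [-0.4, 0.0, 0.4]
width: -0.2
t 2.95 fix [-137.5   19.1   49.3] w -0.2 q [ 0.    0.7   0.1   2.23 -0.36  0.23  1.92]
F [-0.4 -0.   0.4] err rotvec(tool) [ 0.016  0.015 -0.005]
```

View pics/m1.png

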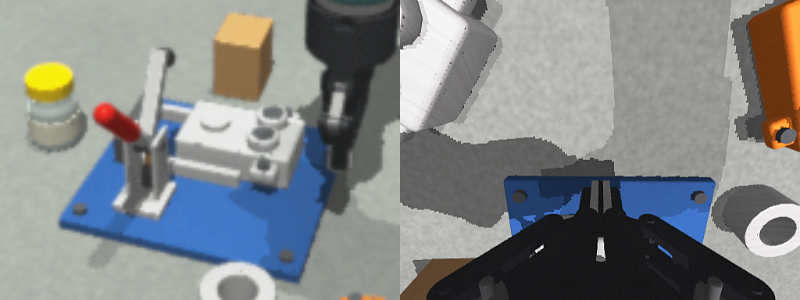

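The left view shows the fingers behind the caliper's near end, and the wrist view shows them low over the plate edge. Joint 6 is at its lower limit, so I'll move forward before lowering the rest.

```bash
python3 -m handwheel '-1 -3 -10 -10 0 0 0; -1 0 -8 -9 0.016 0.015 -0.005; -1 0 0 0 0 0 0'
python3 -c "from h import *;where()"
```

```text
clock: 3.4
eef_pos: [458.0, -77.8, 56.0]
tool_rot: [-1.617, 1.562, -0.149]
force: [-0.4, 1.5, -0.0]
width: -0.1
t 3.4 fix [-1.155e+02  1.000e-01  5.600e+01] w -0.1 q [ 0.01  0.7   0.14  2.18 -0.35  0.27  1.92]
F [-0.5  1.4 -0. ] err rotvec(tool) [-0.    -0.     0.009]
```

```bash
python3 -m handwheel '-1 10 0 0 0 0 0; -1 10 0 0 0 0 0; -1 0 0 0 0 0 0'
python3 -c "from h import *;where()"
```

```text
clock: 3.7
eef_pos: [457.8, -76.7, 35.5]
tool_rot: [-1.499, 1.561, -0.031]
force: [-0.8, -0.7, 0.8]
width: 0.1
t 3.7 fix [-115.9    1.2   35.5] w 0.1 q [ 0.    0.75  0.16  2.18 -0.48  0.23  2.05]
F [-0.7 -0.8  0.8] err rotvec(tool) [0.    0.001 0.009]
```

```bash
python3 -m handwheel '-1 0 -4 0 0 0 0; -1 0 -4 0 0 0 0; -1 3 -5 -1 0 0 0; -1 0 -5 0 0 0 0'
python3 -c "from h import *;where()"
python3 -m handwheel '-1 0 -5 0 0 0 0; -1 0 -5 0 0 0 0; -1 0 -5 0 0 0 0'
python3 -c "from h import *;where()"
```

```text
clock: 4.1
eef_pos: [470.7, -78.3, 31.9]
tool_rot: [0.555, 1.568, 2.022]
force: [-9.9, 1.8, 4.0]
width: -0.2
t 4.1 fix [-102.9    1.    31.9] w -0.2 q [-0.01  0.76  0.17  2.14 -0.47  0.27  2.04]
F [-10.    0.8   4. ] err rotvec(tool) [-0.     0.003 -0.002]
clock: 4.4
eef_pos: [471.2, -78.0, 30.9]
tool_rot: [1.325, 1.539, 2.79]
force: [-10.0, -0.1, 9.2]
width: 0.0
t 4.4 fix [-102.5    1.3   30.9] w 0.0 q [-0.02  0.77  0.19  2.11 -0.46  0.33  2.03]
F [-10.   -1.1   9.2] err rotvec(tool) [-0.002  0.008 -0.031]
```

```bash
python3 -m handwheel '-1 -1 -10 0 0 0 -0.03; -1 0 -10 0 0 0 0; -1 0 -10 0 0 0 0'
python3 -c "from h import *;where()"
python3 - <<'E'
from h import *
a=get_image("side")[165:285,170:330];b=get_image("top")[120:250,150:310]
cv2.imwrite("pics/m2.png",np.hstack([cv2.resize(a,(400,300),interpolation=2),cv2.resize(b,(400,325),interpolation=2)[:300]]))
E
```

```text
clock: 4.7
eef_pos: [486.0, -78.7, 30.0]
tool_rot: [1.158, 1.538, 2.622]
force: [-10.2, 1.1, 9.9]
width: 0.1
t 4.7 fix [-87.7   2.2  30. ] w 0.1 q [-0.02  0.79  0.2   2.08 -0.46  0.36  2.03]
F [-10.3   0.1   9.9] err rotvec(tool) [-0.004  0.013 -0.03 ]
```

View pics/m2.png

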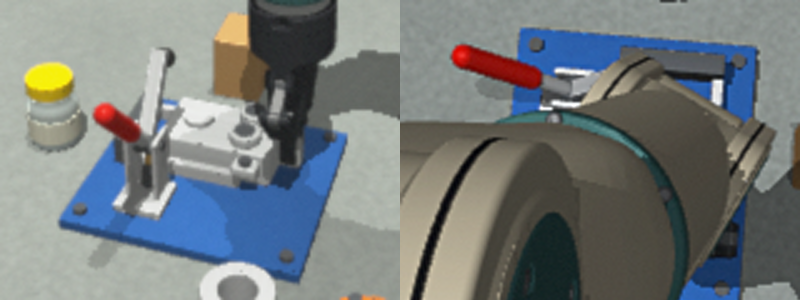

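```bash
python3 -m handwheel '-1 -2 -10 -1 0 0 -0.02; -1 -1 -10 0 0 0 0; -1 -1 -10 0 0 0 0'
python3 -c "from h import *;where()"
```

```text
clock: 5.1
eef_pos: [508.7, -81.9, 31.4]
tool_rot: [1.063, 1.539, 2.527]
force: [-19.0, -0.1, 11.0]
width: -0.1
t 5.1 fix [-64.8   1.3  31.4] w -0.1 q [-0.03  0.8   0.22  2.02 -0.45  0.4   2.01]
F [-18.9  -2.1  11. ] err rotvec(tool) [-0.004  0.015 -0.027]
```

```bash
python3 -m handwheel '-1 -1 -10 0 0 0 -0.02; -1 0 -12 0 0 0 0; -1 0 -12 0 0 0 0'
python3 -c "from h import *;where()"
python3 -m handwheel '-1 0 -12 0 0 0 0; -1 0 -12 0 0 0 0'
python3 -c "from h import *;where()"
```

```text
clock: 5.4
eef_pos: [507.9, -81.3, 29.6]
tool_rot: [1.252, 1.487, 2.712]
force: [-26.1, 1.8, 22.5]
width: -0.3
t 5.4 fix [-65.5   1.8  29.6] w -0.3 q [-0.04  0.82  0.24  1.97 -0.44  0.49  2.  ]
F [-26.2  -0.8  22.5] err rotvec(tool) [-0.007  0.026 -0.079]
clock: 5.6
eef_pos: [506.9, -80.9, 28.0]
tool_rot: [1.32, 1.435, 2.779]
force: [-26.0, 1.4, 23.6]
width: -0.3
t 5.6 fix [-66.6   2.1  28. ] w -0.3 q [-0.04  0.84  0.26  1.93 -0.42  0.57  1.98]
F [-26.   -1.3  23.6] err rotvec(tool) [-0.009  0.034 -0.131]
```

Stalled at 26 N, well above the 3 to 10 N friction, so it is probably home. I'll back off and look.

```bash
python3 -m handwheel '-1 0 10 0 0 0 0; -1 -5 10 -2 0 0.03 -0.12; -1 -30 0 0 0 0 0; -1 -40 0 0 0 0 0; -1 -40 0 0 0 0 0; -1 -40 0 0 0 0 0; -1 -40 0 0 0 0 0'
python3 -c "from h import *;where()"
```

```text
clock: 6.3
eef_pos: [494.3, -83.5, 230.0]
tool_rot: [2.424, 1.565, -2.402]
force: [0.7, 0.5, -0.2]
width: 0.1
t 6.3 fix [-78.9  -1.8 230. ] w 0.1 q [-0.22  0.47  0.47  1.94 -0.28  0.8   1.86]
F [ 0.7  0.5 -0.2] err rotvec(tool) [-0.011 -0.004 -0.004]
```

Run:
```python
from h import *
for n in("side","top","wrist"): cv2.imwrite(f"pics/{n}3.png",get_image(n))
a=cv2.imread("pics/side3.png")[165:285,170:330];b=cv2.imread("pics/wrist3.png")
cv2.imwrite("pics/m3.png",np.hstack([cv2.resize(a,(400,300),interpolation=2),cv2.resize(b,(400,300))]))
```

```text
(no output)
```

View pics/m3.png

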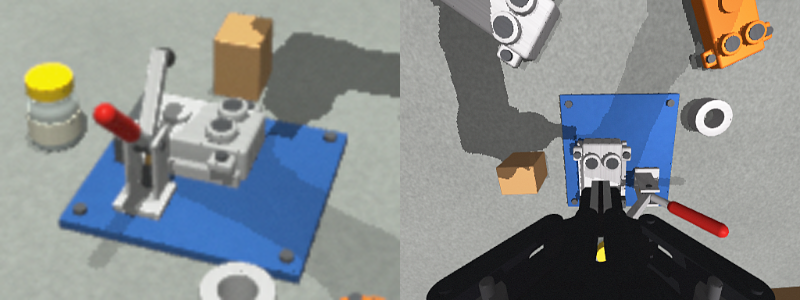

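```bash
python3 -m handwheel '-1 0 -17 40 0 0 0; -1 0 -17 40 0 0 0; -1 0 -17 40 0 0 0; -1 0 -17 40 0 0 0; -1 0 -17 40 0 0 0; -1 0 -17 10 0 0 0; -1 0 0 0 0 0 0'
python3 - <<'E'
from h import *;where()
b=get_image("top");cv2.imwrite("pics/top4.png",b);a=get_image("side")[165:285,170:330]
cv2.imwrite("pics/m4.png",np.hstack([cv2.resize(a,(400,300),interpolation=2),cv2.resize(b[120:250,150:310],(400,325),interpolation=2)[:300]]))
E
```

```text
clock: 7.15
eef_pos: [631.7, 121.1, 226.2]
tool_rot: [-2.202, 1.561, -0.747]
force: [-1.0, -0.4, 0.7]
width: -0.3
t 7.15 fix [ 36.7 215.9 226.2] w -0.3 q [-0.5   0.67  0.45  1.57 -0.32  0.98  1.5 ]
F [-1.  -0.5  0.7] err rotvec(tool) [-0.013 -0.006  0.008]
```

View pics/m4.png

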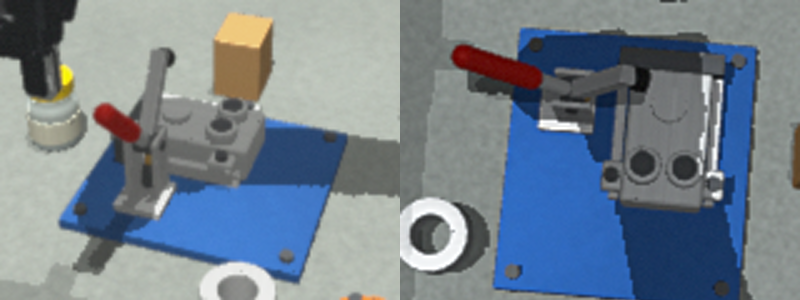

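Run:
```python
from h import *
c=camera_params("top");o=np.array([572.95,-89.85]);F=rot([0,0,-.103])[:2,:2]
f=lambda uv,z:((ray(c,uv,z)[:,:2]-o)@F).round(1)
im=cv2.imread("pics/top4.png");cv2.imwrite("pics/z4.png",cv2.resize(im[130:220,220:300],None,fx=6.5,fy=6.5,interpolation=2))
cr=lambda p:np.array(p)/2.5+[150,120]
print(f(cr([(221,204),(313,211)]),48))
print('jar lid',f([(257,97)],75))
```

```text
[[-57.3  30.4]
 [-56.8 -42.3]]
jar lid [[151.2  10.9]]
```

View pics/z4.png

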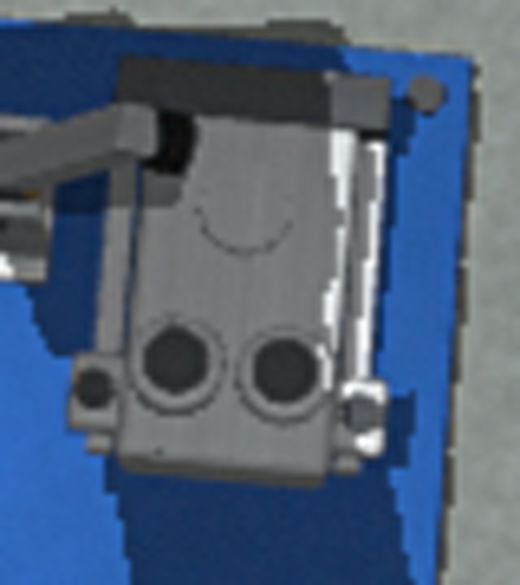

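Near-end edge measures about -57 with a -2 to -3 mm bias (the stop face read 52 instead of 55), and no gap is visible at the stop, so the caliper is home. Now the clamp handle.

```bash
python3 -m handwheel '-1 20 11 -4 -0.013 0 0.008; -1 35 0 0 0 0 0; -1 22 0 -5 0 0 0; -1 0 0 0 0 0 0'
python3 -c "from h import *;where()"
```

```text
clock: 7.65
eef_pos: [614.2, 104.6, 147.8]
tool_rot: [2.678, 1.561, -2.147]
force: [-0.3, 0.5, 0.2]
width: -0.3
t 7.65 fix [ 21.  197.6 147.8] w -0.3 q [-0.46  0.73  0.41  1.68 -0.37  0.81  1.57]
F [-0.3  0.5  0.2] err rotvec(tool) [-0.01  -0.009 -0.004]
```

```bash
python3 -m handwheel '-1 0 -4 -10 0 0 0; -1 0 0 -10 0 0 0; -1 0 0 -10 0 0 0; -1 0 0 -10 0 0 0'
python3 -c "from h import *;where()"
python3 -m handwheel '-1 0 0 -12 0 0 0; -1 0 0 -12 0 0 0; -1 0 0 -12 0 0 0'
python3 -c "from h import *;where()"
```

```text
clock: 8.05
eef_pos: [615.8, 71.2, 154.1]
tool_rot: [0.01, 1.563, 1.47]
force: [-4.4, 21.0, 18.5]
width: -0.1
t 8.05 fix [ 26.1 164.6 154.1] w -0.1 q [-0.39  0.72  0.39  1.7  -0.37  0.8   1.63]
F [-6.5 20.5 18.5] err rotvec(tool) [-0.008  0.008 -0.   ]
clock: 8.35
eef_pos: [614.9, 60.2, 163.9]
tool_rot: [-0.114, 1.523, 1.36]
force: [-3.9, 13.7, 14.2]
width: -0.3
t 8.35 fix [ 26.3 153.5 163.9] w -0.3 q [-0.34  0.69  0.36  1.71 -0.39  0.8   1.69]
F [-5.3 13.2 14.2] err rotvec(tool) [0.006 0.047 0.005]
```

```bash
python3 -m handwheel '-1 5 0 -13 0 0.03 0; -1 4 0 -13 0 0 0; -1 3 0 -13 0 0 0'
python3 - <<'E'
from h import *;where()
a=get_image("side")[125:285,170:330]
cv2.imwrite("pics/m5.png",cv2.resize(a,(480,480),interpolation=2))
E
```

```text
clock: 8.65
eef_pos: [615.5, 28.0, 157.9]
tool_rot: [-0.533, 1.536, 0.948]
force: [-0.1, 1.2, 0.7]
width: -0.1
t 8.65 fix [ 30.2 121.6 157.9] w -0.1 q [-0.3   0.69  0.37  1.72 -0.38  0.77  1.74]
F [-0.2  1.2  0.7] err rotvec(tool) [0.013 0.03  0.017]
```

View pics/m5.png

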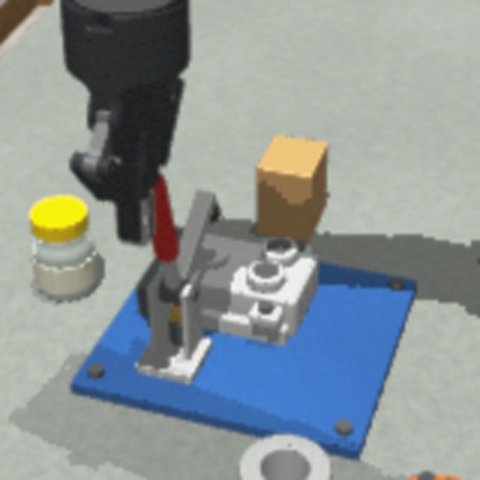

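The handle is nearly upright with the fingers against its grip, and the force has dropped. I'll continue.

```bash
python3 -m handwheel '-1 0 4 -13 0 0.03 0; -1 0 0 -13 0 0 0; -1 0 0 -8 0 0 0; -1 0 0 0 0 0 0'
python3 - <<'E'
from h import *;where()
a=get_image("side")[125:285,170:330]
cv2.imwrite("pics/m6.png",cv2.resize(a,(480,480),interpolation=2))
E
```

```text
clock: 9.1
eef_pos: [605.9, -17.7, 157.2]
tool_rot: [-2.146, 1.552, -0.675]
force: [0.0, -0.9, -0.0]
width: -0.2
t 9.1 fix [ 25.4  75.1 157.2] w -0.2 q [-0.27  0.69  0.39  1.75 -0.34  0.76  1.77]
F [ 0.1 -0.9 -0. ] err rotvec(tool) [ 0.003 -0.01   0.016]
```

View pics/m6.png

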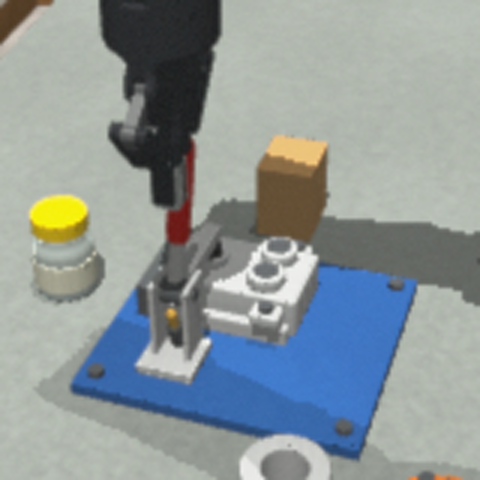

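Arm looks down and there is no force left. I'll retreat to check.

```bash
python3 -m handwheel '-1 0 0 20 0 0 0; -1 0 0 40 0 0 0; -1 -10 0 40 0 0 0; -1 -30 0 35 0 0 0; -1 -40 0 20 0 0 0; -1 0 0 0 0 0 0; -1 0 0 0 0 0 0'
python3 - <<'E'
from h import *;where()
s=get_image("side");t=get_image("top");cv2.imwrite("pics/s7.png",s);cv2.imwrite("pics/t7.png",t)
cv2.imwrite("pics/m7.png",np.hstack([cv2.resize(s[145:285,170:330],(400,350),interpolation=2),cv2.resize(t[120:260,150:310],(400,350),interpolation=2)]))
cv2.imwrite("pics/full7.png",np.hstack([cv2.resize(s,(400,300)),cv2.resize(t,(400,300))]))
E
```

```text
clock: 9.85
eef_pos: [620.4, 146.2, 235.7]
tool_rot: [-2.224, 1.555, -0.752]
force: [-0.8, -1.0, -0.8]
width: -0.2
t 9.85 fix [ 22.9 239.7 235.7] w -0.2 q [-0.55  0.65  0.46  1.58 -0.31  0.98  1.47]
F [-0.7 -1.1 -0.8] err rotvec(tool) [ 0.004 -0.009  0.012]
```

View pics/m7.png

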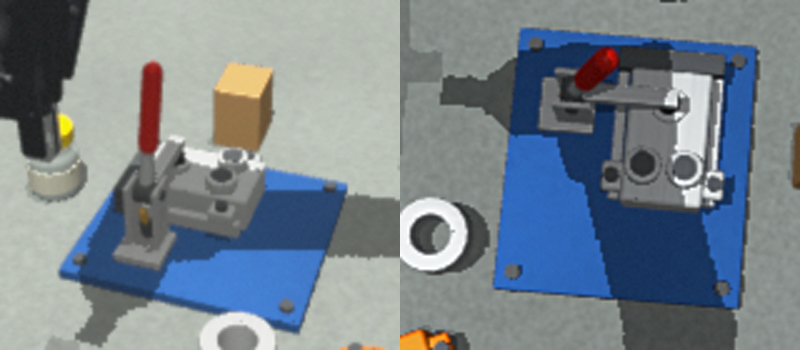

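View pics/full7.png

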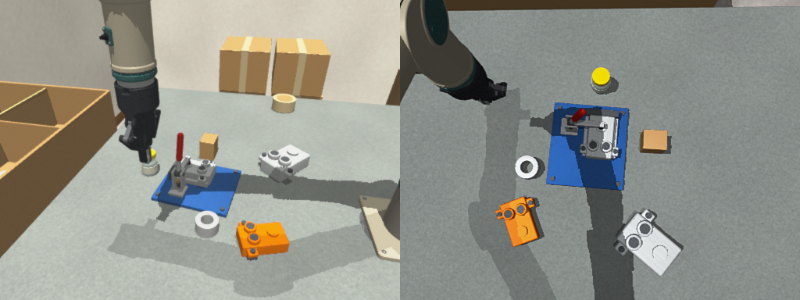

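Both views show the handle over, the arm across the caliper with its pad on the boss, and the bystanders in place. One numeric check follows.

Run:
```python
from h import *
o=np.array([572.95,-89.85]);th=-.103
for n,f0,f1 in(("top","top0","t7"),("side","side0","s7")):
    c=camera_params(n);im=cv2.imread(f"pics/{f1}.png");h=cv2.cvtColor(im,cv2.COLOR_BGR2HSV)
    m=cv2.inRange(h,(0,200,60),(4,255,255));k=max(cv2.findContours(m,0,2)[0],key=cv2.contourArea);print(n,'red bbox',cv2.boundingRect(k),'pred end shut',proj(c,fix([[25,46,178]],o,th)).round(1),'end at .9',proj(c,fix([[25,75+110*np.cos(np.radians(48)+.9),72+110*np.sin(np.radians(48)+.9)]],o,th)).round(1))
    for nm,lo,hi in(("lid",(25,150,80),(34,255,255)),("carton",(8,100,60),(18,220,255))):
        for f in(f0,f1):
            mm=cv2.inRange(cv2.cvtColor(cv2.imread(f"pics/{f}.png"),cv2.COLOR_BGR2HSV),lo,hi)[80:210,160:350];print(nm,f,cv2.boundingRect(mm))
o2=cv2.imread("pics/t7.png");cv2.imwrite("pics/z7.png",cv2.resize(o2[130:220,200:300],None,fx=6,fy=6,interpolation=2))
d=cv2.absdiff(cv2.imread("pics/top0.png"),o2)[195:232,142:182];print('bearing diff mean',d.mean())
```

```text
top red bbox (220, 140, 17, 16) pred end shut [[231.9 144. ]] end at .9 [[225.7 143.2]]
lid top0 (86, 6, 23, 23)
lid t7 (86, 6, 23, 23)
carton top0 (147, 86, 35, 30)
carton t7 (147, 86, 35, 30)
side red bbox (227, 172, 7, 33) pred end shut [[231.5 174.1]] end at .9 [[229.6 175.6]]
lid side0 (20, 110, 19, 15)
lid s7 (34, 111, 5, 12)
carton side0 (0, 0, 190, 125)
carton s7 (96, 0, 94, 125)
bearing diff mean 12.188513513513513
```

View pics/z7.png

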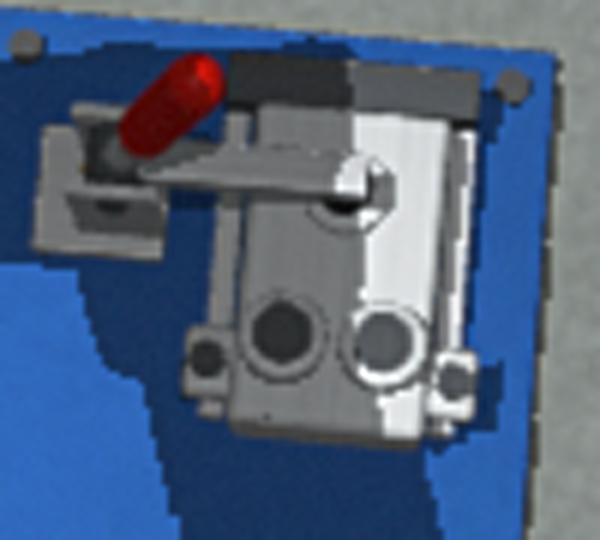

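```bash
python3 -c "from cell import ctrl;print(ctrl.finish_job())"
```

```text
the job is handed in; nothing more can be done
None
```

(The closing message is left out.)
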